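# Set the drying cabinet's stay in its third hole

## Task

Air the small glazed drying cabinet: take the brass stay on its roof by the knob, push the self-closing door open with it, and drop the stay's third hole, counted from the door, fully down over the fixed peg so that the stay alone holds the door ajar. Feel for the peg gently, never forcing the stay down on it, and leave the small things round about where they are.

Things in the scene. Friction and masses are not known exactly. Their poses are not given: they have to be found in the camera images.
- cabinet: wooden drying cabinet with glazed door, 240 mm wide (y), 170 deep (x), 200 high, fixed. Origin: centre of its underside; own -x is the door side, +y its left, z up. The door's upright hinge axis is at own x -94, y +123 mm; the flat roof at z 200. At the start the door is shut and the stay lies level over the roof, pointing to the back left, on the right-hand side of the peg, clear of it
- peg_plate: brass foot plate 62 x 22 x 4 mm on the roof, slotted along its own x (the cabinet's x). Origin: middle of its underside. The one upright brass peg, 7 mm thick with a flat tip 17 mm above the roof, is clamped in the slot on its centre line, anywhere within 11 mm either way of the origin along x: where is not in this reading
- stay_pivot (a point): point on the stay's upright swivel axis, at the underside of its bar, 6 mm above the roof; it rides on the door 150 mm from the door's hinge axis. Own x runs along the flat brass bar (20 wide, 5 thick) to the knob. Four round 9.5 mm holes go through the bar at 102, 130, 158 and 186 mm from this point; the third is at 158. The stay swivels almost freely and can be lifted
- stay_knob (a point): point in the upright round brass knob at the stay's free end: 220 mm from the pivot along the bar, 20 mm above the bar's top face. The knob is 15 mm thick, rises 32 mm above the bar and can turn in the grip like a pin
- cabinet_door (a joint): opening angle of the door, rad: 0 shut, growing as its right edge swings out towards the robot, to 1.45. A damped spring always closes it slowly: about 0.2 N m when shut, 0.33 N m at 0.8 rad (some 4 N along the stay). With the stay's second, third or fourth hole on the peg it stands near 0.40, 0.79 or 1.22, each up to 0.2 more or less with the peg's place
- stay_lift (a joint): tilt of the stay above level, rad: 0 lowered (bar underside 2 mm above the peg plate), growing as the knob is raised, to 0.6. Its weight, about 1.7 N, lowers it. Lying on the tip of the peg between holes it reads about 0.07
- loupe: folding loupe 30 x 27 x 15 mm lying on the roof near its right end; origin at its underside; to be left alone
- pumice_egg: egg-shaped stone 44 mm, on the bench to the right of the cabinet; to be left alone
- tin_white: round white tin 68 mm wide, 14 high, on the bench to the left of the cabinet; to be left alone

How it is judged:
By the outcome, as a careful person would: the job done as asked, in the order asked, and still so for the second after the job is handed in, with the robot touching nothing.
It also fails if it takes over 64 s, if anything falls off the work surface, if the arm or the gripper's body presses on something with over 40 N, if the wrist force passes 120 N, or if a joint passes its speed limit or range.

## Robot

A 6-joint arm with a two-finger parallel gripper is mounted at the origin on a cart in front of the work surface, level with it; the furniture and walls round the work are solid. World frame = base frame: x ahead of the robot, y to its left, z up, the work surface at z = 0. Lengths are in mm, angles in rad, forces in N, time in s.
With the tool pointing down it reaches from about 275 to 725 mm from the base axis. Payload 15.9 kg.
Tool frame: the origin (TCP) lies midway between the tips of the shut fingers; the grasp point (between the pads) lies 19 mm behind it; z points along the fingers, y is the line along which they close (so a half turn about z gives the same grasp; the last joint's range is limited). The gripper opens to 85 mm and grips with 20 to 120 N. Pads are 22 mm wide; open, the fingers measure 114 mm over their backs; the gripper's body (76 mm by 85 mm) begins 54 mm behind the grasp point. The pads swing forward as they close: fully open they stand 13 mm farther back than shut.
Start: joints at [-1.183, 0.213, -0.034, 1.323, 0, 1.571], TCP at [189.069, -462.859, 231.306] pointing down, gripper open.
Joint ranges: [-2.98, 2.98], [-0.74, 1.72], [-1.14, 1.35], [-2.1, 2.04], [-1.57, 1.44], [-3.14, 3.14]. Speed limits (rad/s): [1.89, 1.89, 2.39, 2.57, 3.14, 3.14].

## Interface

Orientations are given as a unit quaternion [x, y, z, w].
In Python, from workcell import bot, solver, vision, order, telemetry gives the robot as it stands. The module is installed in compiled form; this text tells all that it offers. Calls block until the motion is done:
- bot.movep(position, orientation): joint-space move of the TCP to a pose.
- bot.move_l(position, orientation=None, vel=150, threshold=None): straight line of the TCP; orientation=None keeps the orientation; vel is the mean speed in mm/s. With threshold (N) it stops when the force on the tool has changed by that much, and returns True; else False.
- bot.move_j(angles): joint-space move.
- bot.grip(opening, force=None): opening from 0.0 (shut) to 1.0 (fully open); force is the grip in N (None keeps the last); returns when the fingers have stopped.
- bot.dwell(seconds).
- solver.inverse_kinematics(position, orientation): joint angles nearest the present ones, or None.
- vision.get_image(name): name is "scene" or "top" or "wrist"; returns the picture (384x512x3 uint8, red, green, blue); there is no depth.
- vision.camera_info(name): a dict with "K" (3x3 intrinsics, pixels), "rvec" (rotation vector, rad) and "tvec" (3), from world to camera coordinates, as OpenCV has them. Camera axes: x right, y down, z forward; pixel columns grow to the right and rows downward; lengths in mm; the calibration is good to about 2 mm. A picture is of the moment at which its call begins: read the wrist's pose just before it. camera_info takes no time and is no camera call; for the wrist camera it gives the pose at the moment of the call.
A pose or a line that the arm cannot do raises bot.Unreachable and nothing moves.
- order.sign_off(): hands the job in; it is judged then, once.
Readings, each from a call of its own:
- telemetry.get_clock(): time.
- telemetry.get_joint_pos(): joint angles.
- telemetry.get_dq(): joint speeds.
- telemetry.get_tau(): joint torques, N m.
- telemetry.get_eef_pos(): TCP position.
- telemetry.get_eef_rot(): TCP orientation.
- telemetry.get_contact_force(): force on the tool from outside, world axes, zero at the start.
- telemetry.get_wrist_torque(): the same for the moment, N m.
- telemetry.get_gripper_width(): opening from 0.0 (shut) to 1.0 (fully open).
- telemetry.get_grip_force(): force on a finger pad.
Only numpy, scipy, OpenCV 4.12 (cv2) and the standard library are available. Lean on these libraries where they do the work, as an engineer would, in place of code of your own. Each camera call takes 0.05 s, during which the arm holds its last target. There are 200 camera calls.

## Working session

There is one attempt and no reset: what is moved stays moved. The work goes in short steps, each a Python script; the robot and the scene stay as the last script left them, time stands still between calls to the robot, and variables do not carry over. Pictures are saved under pics/ and viewed, at most 10 in all, crops included, and the job is handed in when it is done.

```bash
mkdir -p pics; cat > h.py <<'E'
import numpy as np, cv2
from workcell import bot, solver, vision, order, telemetry
def cam(n):
    c=vision.camera_info(n); R=cv2.Rodrigues(np.array(c["rvec"],float))[0]
    return np.array(c["K"],float),R,np.array(c["tvec"],float).ravel()
def ray(n,uv,z,c=None):
    K,R,t=c or cam(n); d=R.T@np.linalg.inv(K)@np.array([uv[0],uv[1],1.]); o=-R.T@t
    return o+d*(z-o[2])/d[2]
def proj(n,p,c=None):
    K,R,t=c or cam(n); q=K@(R@np.array(p,float)+t); return q[:2]/q[2]
def save(n,f):
    im=vision.get_image(n); cv2.imwrite('pics/'+f,im[:,:,::-1]); return im
E
python3 - <<'E'
from h import *
a=save('scene','s0.png');b=save('top','t0.png')
for n in('scene','top','wrist'):
    K,R,t=cam(n);print(n,K[0,0],-R.T@t,R[2])
cv2.imwrite('pics/both.png',np.hstack([cv2.resize(b,(800,600))])[:,:,::-1])
E
```

```text
scene 378.4363596297901 [314.90816059 338.76266902 875.88392557] [ 0.30925824 -0.42544226 -0.85050469]
top 466.19003292066805 [ 148.85862326 -223.40043853 1157.60836259] [ 0.38282943  0.17460583 -0.90716836]
wrist 278.48591687574526 [ 257.2122177  -434.98940837  375.79355951] [-0.26609705 -0.10786321 -0.95789242]
```

View pics/both.png

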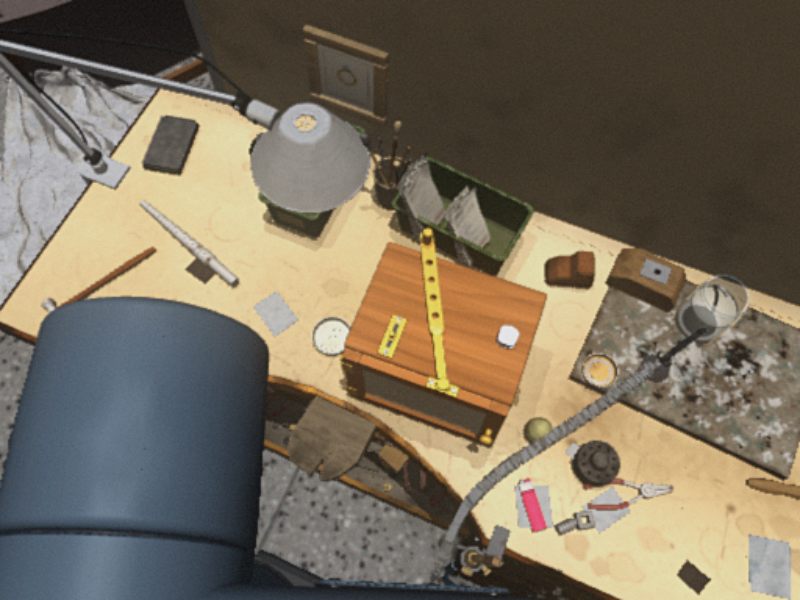

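View pics/s0.png

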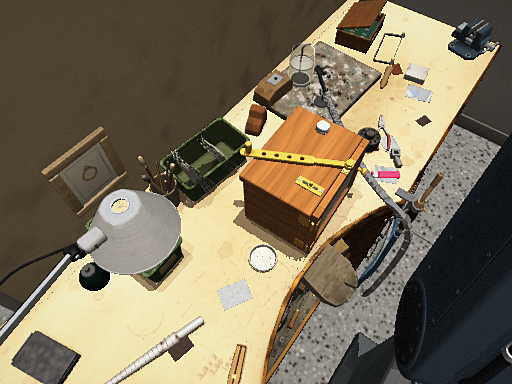

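Top view (800 px scale): roof corners (388,247), (546,293), (505,410), (346,352); knob (428,237), plate (392,336), pivot (440,384), loupe (508,336). The scene view shows the same layout from the other side, with the bar running to the back left.

```bash
python3 - <<'E'
from h import *
s=1/1.5625
for k,uv in dict(BL=(388,247),BR=(546,293),FL=(346,352),plate=(392,336),loupe=(508,336)).items(): print(k,ray('top',np.array(uv)*s,200 if k!='plate' else 204).round())
print('piv',ray('top',np.array((440,384))*s,211).round(),'knobtop',ray('top',np.array((428,234))*s,243).round())
for k,uv in dict(BL=(299,108),BR=(369,140),FL=(241,180),FR=(317,213),plate=(310,186),piv=(350,166)).items(): print(k,ray('scene',uv,200).round())
for n in('top','scene'):
    im=cv2.imread('pics/'+n[0]+'0.png'); h=cv2.cvtColor(im,cv2.COLOR_BGR2HSV)
    m=cv2.inRange(h,(22,170,120),(33,255,255)); nn,l,st,c=cv2.connectedComponentsWithStats(m)
    for i in range(1,nn):
        if st[i,4]>25: print(n,st[i],c[i].round(1),ray(n,c[i],205).round())
im=cv2.imread('pics/t0.png')[130:290,200:370];cv2.imwrite('pics/tc.png',cv2.resize(im,None,fx=3.5,fy=3.5,interpolation=2))
E
```

```text
BL [608.  -4. 200.]
BR [ 629. -243.  200.]
FL [434. -17. 200.]
plate [480. -67. 204.]
loupe [ 545. -215.  200.]
piv [ 439. -155.  211.] knobtop [629. -58. 243.]
BL [ 621. -237.  200.]
BR [ 439. -250.  200.]
FL [605.  10. 200.]
FR [434. -19. 200.]
plate [480. -65. 200.]
piv [ 438. -161.  200.]
```

View pics/tc.png

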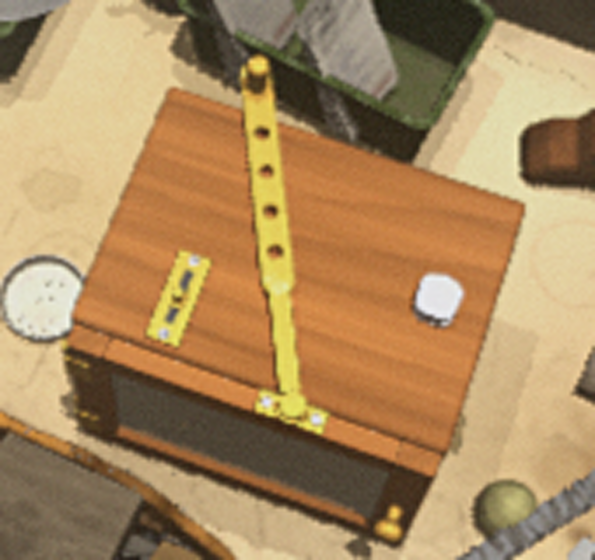

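Crop: plate runs (195,258)–(163,338) with peg near its middle (178,298); holes at (262,132), (266,170), (270,210), (275,251); loupe (438,298). Next: camera mount, lamp position and a closer look with the wrist camera.

```bash
python3 - <<'E'
from h import *
from scipy.spatial.transform import Rotation as Ro
p=np.array(telemetry.get_eef_pos());q=telemetry.get_eef_rot();Rt=Ro.from_quat(q).as_matrix()
K,R,t=cam('wrist');c=-R.T@t
print('rot',Rt.round(3).tolist(),'cam in tool',(Rt.T@(c-p)).round(1),'view',(Rt.T@R[2]).round(3),'imgx',(Rt.T@R[0]).round(3))
# lamp top triangulation
def line(n,uv):
    K,R,t=cam(n);d=R.T@np.linalg.inv(K)@np.array([*uv,1.]);return -R.T@t,d/np.linalg.norm(d)
def tri(a,b):
    o1,d1=line('top',a);o2,d2=line('scene',b)
    s=np.linalg.lstsq(np.c_[d1,-d2],o2-o1,rcond=None)[0];return (o1+d1*s[0]+o2+d2*s[1])/2,np.linalg.norm(o1+d1*s[0]-o2-d2*s[1])
print('lamp',tri(np.array((306,120))/1.5625,(121,205)))
print('knob top',tri(np.array((200,130))+np.array((258,63))/3.5,(248,144)))
f=lambda x,y,z:ray('top',np.array((200,130))+np.array((x,y))/3.5,z).round(1)
print('plate',f(195,258,204),f(163,338,204),f(179,298,204),'holes',[f(*h,211).tolist() for h in((262,132),(266,170),(270,210),(275,251))],'piv',f(291,405,213),'knob',f(258,63,243))
print('corners',f(170,90,200),f(524,207,200),f(75,318,200),f(443,448,200))
E
```

```text
rot [[0.926, 0.378, -0.0], [0.378, -0.926, 0.001], [0.0, -0.001, -1.0]] cam in tool [ 7.360e+01  1.000e-01 -1.449e+02] view [-0.287  0.     0.958] imgx [ 0.  1. -0.]
lamp (array([758.65930911, 206.37656628, 211.48419878]), np.float64(4.5736504167863785))
knob top (array([636.26583684, -54.34028958, 235.1002825 ]), np.float64(2.2216027604099042))
plate [508.3 -65.7 204. ] [451.4 -68.8 204. ] [479.5 -67.3 204. ] holes [[604.0, -71.8, 211.0], [579.7, -84.5, 211.0], [554.7, -97.6, 211.0], [529.9, -111.1, 211.0]] piv [ 440.2 -158.   213. ] knob [633.3 -55.7 243. ]
corners [614.   -1.9 200. ] [ 625.9 -245.   200. ] [443.  -12.4 200. ] [ 455.5 -251.   200. ]
```

```bash
cat >> h.py <<'E'
from scipy.spatial.transform import Rotation as Ro
def quat(az,tilt=0):
    # tool x = -bar x ; bar x at azimuth az raised by tilt; tool z = -bar up
    bx=np.array([np.cos(az)*np.cos(tilt),np.sin(az)*np.cos(tilt),np.sin(tilt)]); by=np.array([-np.sin(az),np.cos(az),0]); bz=np.cross(bx,by)
    return Ro.from_matrix(np.c_[-bx,by,-bz]).as_quat()
E
python3 - <<'E'
from h import *
az=np.arctan2(102,193)
p=telemetry.get_eef_pos()
bot.move_l([p[0],p[1],340],vel=250)
bot.movep([625,-58,320],quat(az))
print(telemetry.get_eef_pos(),telemetry.get_joint_pos(),telemetry.get_clock())
np.save('w0.npy',np.array([*telemetry.get_eef_pos()]))
im=save('wrist','w0.png'); import pickle; pickle.dump(cam('wrist'),open('w0.pkl','wb'))
cv2.imwrite('pics/w0b.png',cv2.resize(im,(800,600),interpolation=2)[:,:,::-1])
E
```

```text
[624.81244957 -58.74848049 319.9902017 ] [-9.36836632e-02  5.28782337e-01  6.46945472e-01  1.68905144e+00
 -1.32219400e-04 -5.78084678e-01] 2.8167
```

View pics/w0b.png

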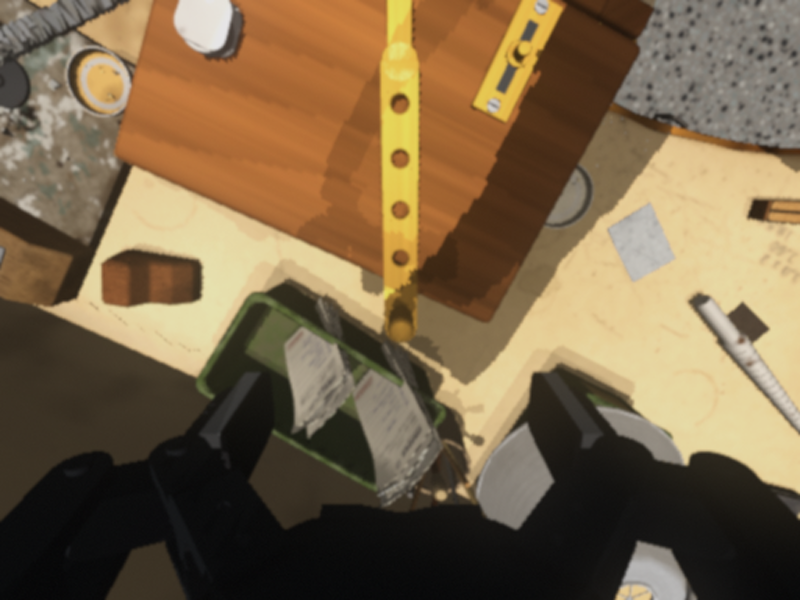

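Wrist view (800 px scale): knob at (400,326), holes at (400,258), (400,210), (400,158), (400,103), peg tip about (521,48), plate screws (494,104) and (543,6); the loupe (207,25) is well away.

```bash
python3 - <<'E'
from h import *
import pickle
c=pickle.load(open('w0.pkl','rb'))
f=lambda u,v,z:ray('wrist',(u/1.5625,v/1.5625),z,c).round(1)
print('tcp proj',proj('wrist',[625,-58,243],c)*1.5625)
print('knob',f(401,322,243),f(401,310,211));print('holes',[f(400,v,211).tolist() for v in(258,210,158,103)])
print('peg tip',f(522,47,217),'plate',f(494,104,204),f(543,6,204))
im=cv2.imread('pics/w0.png')[0:90,235:395];cv2.imwrite('pics/w0c.png',cv2.resize(im,None,fx=5,fy=5,interpolation=2))
E
```

```text
tcp proj [401.73706826 308.79374173]
knob [631.9 -54.8 243. ] [635.2 -53.  211. ]
holes [[606.7, -68.7, 211.0], [581.9, -81.8, 211.0], [556.7, -95.1, 211.0], [531.8, -108.2, 211.0]]
peg tip [480.4 -65.2 217. ] plate [507.2 -62.4 204. ] [455.  -64.3 204. ]
```

View pics/w0c.png

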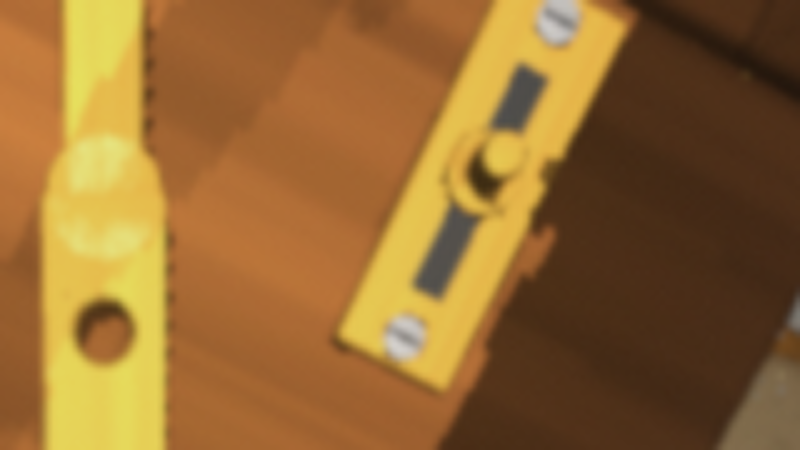

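```bash
cat >> h.py <<'E'
P0=np.array([441.,-157.]); YAW=.054
H=P0+150*np.array([-np.sin(YAW),np.cos(YAW)])
def piv(th): return H+150*np.array([-np.sin(th+0)*np.cos(YAW)+np.cos(th)*np.sin(YAW),-np.cos(th)*np.cos(YAW)-np.sin(th)*np.sin(YAW)])
def theta_for(peg,d=158):
    from scipy.optimize import brentq
    return brentq(lambda t:np.linalg.norm(piv(t)-peg)-d,0.3,1.4)
def barR(az,tilt):
    q=Ro.from_quat(quat(az,tilt)).as_matrix(); return np.c_[-q[:,0],q[:,1],-q[:,2]]
def pose(P,az,tilt,r): return np.array([P[0],P[1],206.])+barR(az,tilt)@r, quat(az,tilt)
E
python3 - <<'E'
from h import *
import pickle
c=pickle.load(open('w0.pkl','rb'))
pt=ray('wrist',(335.4,31),217,c);pb=ray('wrist',(332.4,35.6),206,c);print('peg',pt,pb)
az=.485
bot.movep([635.3,-53.5,262],quat(az))
print(bot.move_l([635.3,-53.5,218],vel=60,threshold=6))
bot.grip(0.0,40)
print(telemetry.get_eef_pos(),telemetry.get_gripper_width(),telemetry.get_grip_force(),telemetry.get_contact_force(),telemetry.get_clock())
t=theta_for(pt[:2]);P=piv(t);print(t,P,np.arctan2(*(pt[:2]-P)[::-1]))
E
```

```text
peg [480.50357504 -63.96627688 217.        ] [481.01569602 -63.05415252 206.        ]
False
[635.31743369 -53.51435798 218.00463883] 0.1475781569953991 39.11500988644548 [ 0.13858203 -0.13021232  0.27708749] 4.75
0.790417884359537 [ 332.15818931 -118.35052581] 0.35139096207493636
```

```bash
python3 - <<'E'
from h import *
r=np.array([220.,0,12.]); peg=np.array([480.7,-63.6])
F=lambda:telemetry.get_contact_force().round(1) if hasattr(telemetry.get_contact_force(),'round') else np.round(telemetry.get_contact_force(),1)
def go(P,az,ti,v,thr=None):
    p,q=pose(P,az,ti,r); h=bot.move_l(p,q,vel=v,threshold=thr); return h
print(go(P0,.4895,.16,60,15),F())
tt=theta_for(peg);
for s in np.linspace(0,1,7)[1:]:
    h=go(piv(tt*s),.4895+(.2-.4895)*s,.16,80,25); print(h,F(),telemetry.get_clock())
    if h: break
P=piv(tt);a=np.arctan2(*(peg-P)[::-1]);print(a,tt)
if not h: print(go(P,a-.0,.16,50,15),F(),telemetry.get_eef_pos(),telemetry.get_gripper_width(),telemetry.get_clock())
import pickle; bot.dwell(.5)
im=save('wrist','w1.png');pickle.dump(cam('wrist'),open('w1.pkl','wb'))
b=save('top','t1.png')
cv2.imwrite('pics/w1b.png',np.hstack([cv2.resize(im[0:240,150:400],None,fx=2,fy=2,interpolation=2)[:480],cv2.resize(b[140:290,190:340],(300,480*300//300))])[:,:,::-1])
E
```

```text
False [ 1.8  0.6 -1.4]
False [ 1.6  1.2 -1.4] 5.85
False [ 0.8  0.7 -1. ] 6.2083
False [ 2.8  0.8 -0.5] 6.5583
False [2.5 0.5 0.3] 6.8917
False [3.2 1.1 0.4] 7.2167
False [4.  0.7 0.6] 7.5333
0.356895433521395 0.7859455271656298
False [5.3 2.7 0.7] [534.51567628 -43.02497363 252.95451466] 0.14843064024994804 8.3583
```

View pics/w1b.png

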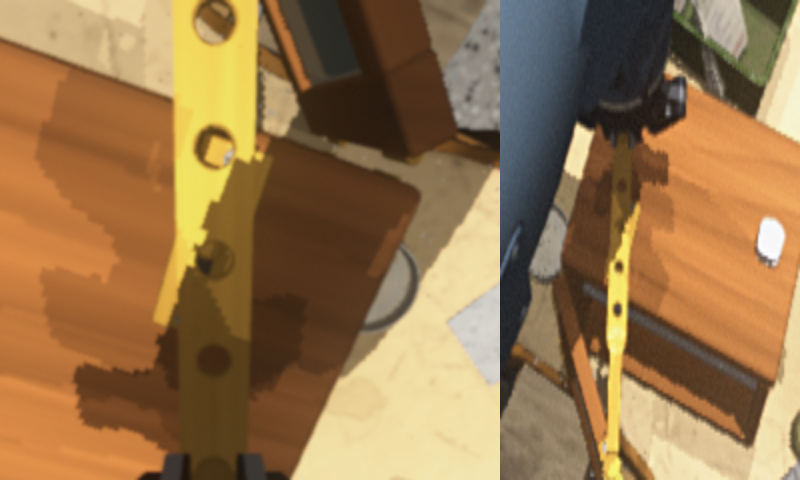

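Wrist view (left): hole 3 at crop (215,260), over the plate, which shows on both sides of the bar; hole 2 at (215,147). Top view (right): door open, stay over the plate. Enlarging hole 3.

```bash
python3 - <<'E'
import cv2,numpy as np
im=cv2.imread('pics/w1.png')[80:170,210:310]
im=(255*(im/255.)**.5).astype(np.uint8)
cv2.imwrite('pics/w1c.png',cv2.resize(im,None,fx=6.5,fy=6.5,interpolation=2))
E
```

```text
(no output)
```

View pics/w1c.png

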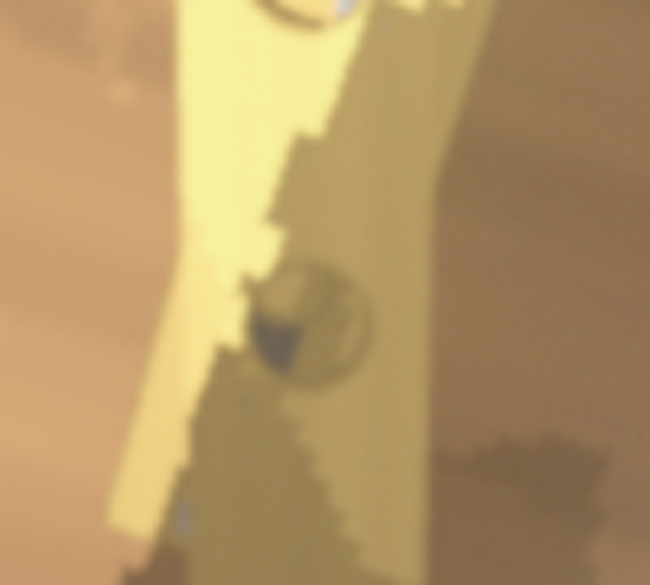

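Hole 3's rim is at crop (308,323), r≈63, i.e. full-image (257.4,129.7); through it I see the slot's dark end at (275,345). Computing the predicted peg position against the hole.

```bash
python3 - <<'E'
from h import *
import pickle
c=pickle.load(open('w1.pkl','rb'))
peg=np.array([480.5,-64.,217]); C=lambda uv:((np.array(uv)-(210,80))*6.5).round(0)
print('peg pix',C(proj('w',peg,c)),C(proj('w',[481,-63.1,206],c)))
ti=.16
hz=206+158*np.sin(ti)+5*np.cos(ti)
h=ray('w',(210+308/6.5,80+323/6.5),hz,c);print('hole3',h)
# hole centre top now vs commanded
tt=theta_for(np.array([480.7,-63.6]));P=piv(tt);az=.3569
for d,v in((158,None),):
    print('cmd hole',np.array([*P,206])+barR(az,ti)@np.array([d,0,5.]),'cmd level',np.array([*P,206])+barR(az,0)@np.array([d,0,5.]))
K=telemetry.get_eef_pos();print(K)
for n,uv in dict(h2=(150+215/2,147/2),h4=(150+213/2,358/2)).items():
    d={'h2':130,'h4':186}[n];print(n,ray('w',uv,206+d*np.sin(ti)+5,c),np.array([*P,206])+barR(az,ti)@np.array([d,0,5.]))
im=cv2.imread('pics/w1.png')[115:145,243:273].astype(float);print(im.mean())
g=im[:,:,1]; print(g[::2,::1][:, ::2].astype(int))
E
```

```text
peg pix [295. 280.] [302. 263.]
hole3 [479.47359575 -63.18204703 236.10841306]
cmd hole [478.0624365  -64.58269236 236.10841306] cmd level [480.69974793 -63.59932396 211.        ]
[534.54674985 -43.12025776 252.95688891]
h2 [453.67527388 -72.85302041 231.71136686] [452.16197341 -74.24014002 231.64750328]
h4 [504.74511782 -54.1807221  240.63318643] [503.9628996  -54.92524471 240.56932285]
88.01629629629629
[[228 227 225 221 201 142  95  95  97  98  98  98  96  93  94]
 [228 227 225 224 221 137  94  93  96  96  98  98  95  93  94]
 [223 226 225 225 208 111  88  86  90  95  98  97  94  93  93]
 [218 224 193 210 161  82  83  75  72  78  91  96  94  93  93]
 [215 217 126 109  90  89  89  73  67  64  74  91  93  92  92]
 [209 197 145  79  88  91  84  70  66  65  75  79  90  92  93]
 [208 211 165  66  77  83  73  67  63  66  73  79  83  91  92]
 [209 213 134  49  52  58  58  62  65  67  71  78  80  92  93]
 [202 212 127  45  39  39  44  62  67  68  79  77  80  91  93]
 [125 126  99  54  39  38  49  65  67  67  81  71  84  91  93]
 [ 92  72  75  68  44  39  56  67  67  69  73  76  90  91  92]
 [ 72  71  78  76  65  51  61  65  64  63  72  88  92  90  92]
 [ 71  70  69  70  69  69  70  68  71  80  90  94  91  91  92]
 [ 71  70  66  69  70  78  86  85  89  93  94  94  91  91  91]
 [ 69  69  68  68  69  79  88  90  92  93  94  93  90  90  91]]
```

```bash
cat > low.py <<'E'
from h import *
r=np.array([220.,0,12.]); P=piv(theta_for(np.array([480.7,-63.6]))); AZ=.3569; u=np.array([np.cos(AZ),np.sin(AZ)])
def go(a,b,ti,v,thr=None):
    p,q=pose(P+a*u,AZ+b/158,ti,r); return bot.move_l(p,q,vel=v,threshold=thr)
phi=lambda:(telemetry.get_eef_pos()[2]-218)/220
F=lambda:np.round(telemetry.get_contact_force(),1)
E
python3 - <<'E'
from low import *
a0,b0=-2.17,-1.54
go(a0,b0,.16,30); go(a0,b0,.09,40,6); print('pre',phi(),F())
R=[(0,0),(1.3,0),(-1.3,0),(0,1.3),(0,-1.3),(1.3,1.3),(-1.3,1.3),(1.3,-1.3),(-1.3,-1.3)]
for da,db in R:
    go(a0+da,b0+db,.09,15); bot.dwell(.1)
    h=go(a0+da,b0+db,.045,15,2.0); f=phi(); print((da,db),h,round(f,4),F(),telemetry.get_clock())
    if f<.055: break
    if telemetry.get_clock()>35: break
E
```

```text
pre 0.088606401388059 [6.5 3.1 0.4]
(0, 0) False 0.0449 [5.8 3.3 1. ] 10.9
```

```bash
python3 - <<'E'
from low import *
h=go(-2.17,-1.54,.0,15,2.0); print(h,phi(),F(),telemetry.get_clock())
im=save('wrist','w2.png')
im=im[80:200,180:330]; im=(255*(im/255.)**.5).astype(np.uint8)
cv2.imwrite('pics/w2c.png',cv2.resize(im,None,fx=4,fy=4,interpolation=2)[:,:,::-1])
E
```

```text
False 0.0002315016435386755 [5.6 2.6 0.7] 11.7083
```

View pics/w2c.png

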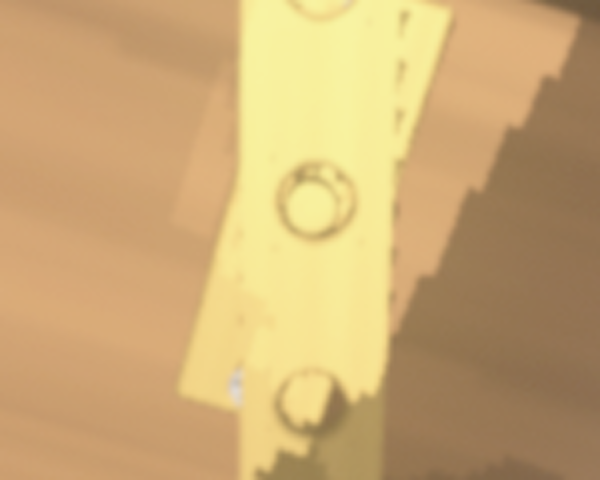

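The peg tip shows inside hole 3 at crop (312,203), hole 4 at (312,402) below it, and the bar is level. Now release, retreat and check.

```bash
python3 - <<'E'
from low import *
bot.grip(0.45); bot.dwell(.3)
p=np.array(telemetry.get_eef_pos()); print(bot.move_l([p[0],p[1],300],vel=60,threshold=5),F())
bot.move_l([p[0]+20,p[1],360],vel=100); bot.dwell(.5); print(telemetry.get_clock(),F())
im=save('wrist','w3.png'); b=save('top','t3.png')
cv2.imwrite('pics/w3c.png',np.hstack([cv2.resize(im[0:240,130:380],None,fx=1.8,fy=1.8,interpolation=2),cv2.resize(b[130:310,180:360],(345,432))[:432]])[:,:,::-1])
E
```

```text
False [-0.7 -0.2 -0.6]
15.225 [ 0.6  0.6 -0.1]
```

View pics/w3c.png

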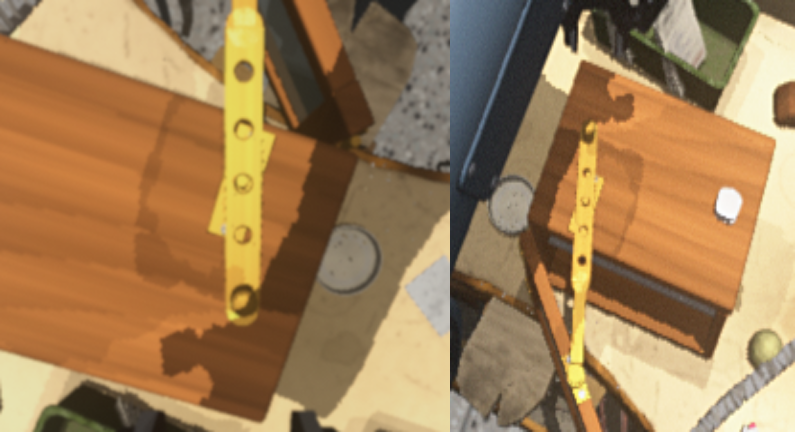

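The wrist view shows holes 1–4 at (243,70), (243,128), (243,183) and (241,234). The peg fills the third, the bar is flat, the door stays open and the small things are untouched.

```bash
python3 -c "
from h import *
print(order.sign_off())"
```

```text
the job is handed in; nothing more can be done
None
```

The stay's third hole is fully down over the peg, and the stay alone holds the door ajar at about 0.79 rad by my geometry. The peg went in on the first gentle try, the small things look undisturbed in the pictures, and I signed off at about 15 s.

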